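# Post the rejected brake pad into the reject box

### The arm

A 6-joint arm with a two-finger parallel gripper is mounted at the origin on the work surface. World frame = base frame: x ahead of the robot, y to its left, z up, the work surface at z = 0. Lengths are in mm, angles in rad, forces in N, time in s.
With the tool pointing down it reaches from about 275 to 750 mm from the base axis. Payload 10.2 kg.
Tool frame: the origin (TCP) lies midway between the tips of the shut fingers; the grasp point (between the pads) lies 19 mm behind it; z points along the fingers, y is the line along which they close (so a half turn about z gives the same grasp; the last joint's range is limited). The gripper opens to 85 mm and grips with 20 to 120 N. Pads are 22 mm wide; open, the fingers measure 114 mm over their backs; the gripper's body (76 mm by 85 mm) begins 54 mm behind the grasp point. The pads swing forward as they close: fully open they stand 13 mm farther back than shut.
Start: joints at [0.99, 0.313, 1.498, -0, 1.331, -0.223], TCP at [183.875, 491.753, 231.294] pointing down, gripper open.
Joint ranges: [-2.94, 2.94], [-0.97, 2.17], [0.19, 2.56], [-1.23, 4.37], [0.02, 3.11], [-2.88, 2.88]. Speed limits (rad/s): [2.39, 2.39, 3.01, 3.14, 3.14, 3.14].

### API

Orientations are given as a unit quaternion [w, x, y, z].
In Python, from rig import ctrl gives the robot as it stands.
- The arm moves only by the tool arm_command, never from a script. Its argument "increments" is a list of rows, each an object with "dr": the turn, a rotation vector about the tool's x, y, z in units of pi/4 rad (1.0 is pi/4 rad), a list of three; "offset": the shift along the tool's x, y, z in units of 120 mm (1.0 is 120 mm), a list of three; "hand": the opening, from -1 (shut) to 1 (fully open). A call has 1 to 8 rows; each row shifts and turns the commanded pose from where the row before left it, along the tool's axes as they then stand; what a row does not reach is not made up. A row lasts 1/10 s, in which the tool goes at most 50 mm and 8.59 degrees, less where a joint would pass 70% of its speed; a pose out of reach is approached as far as the arm can. A call with a number of a shift or a turn outside -1 to 1 is refused whole. A call with a gripper value outside its range is refused whole. The fingers move at their own pace and stop on an object; "grip_force" is the grip in N (left out, the last holds). Time passes only in rows, so rows that do not move let the fingers close. It gives the time, the measured TCP pose, the force, the opening and the grip force at its end, in the units of the state.
- ctrl.sense(): the state, without advancing time (a new reading comes with each control period).
- ctrl.capture(name): name is "scene" or "top" or "wrist"; returns the picture (480x640x3 uint8, red, green, blue); there is no depth.
- ctrl.camera_info(name): a dict with "K" (3x3 intrinsics, pixels), "dist" ([k1, k2, p1, p2, k3] as OpenCV has them; the pictures are not rectified), "R" (3x3) and "t" (3): a world point X has camera coordinates R X + t. Camera axes: x right, y down, z forward; pixel columns grow to the right and rows downward; lengths in mm; the calibration is good to about 2 mm. A picture is of the moment at which its call begins: read the wrist's pose just before it. camera_info takes no time and is no camera call; for the wrist camera it gives the pose at the moment of the call.
- ctrl.finish_job(): hands the job in; it is judged then, once.
The state is a dict: "time_s": time; "joints": joint angles; "dq": joint speeds; "tau": joint torques, N m; "eef_pos": TCP position; "ee_rot": TCP orientation; "force": force on the tool from outside, world axes, zero at the start; "wrist_torque": the same for the moment, N m; "grip_width": opening from 0.0 (shut) to 1.0 (fully open); "grip_force": force on a finger pad.
Only numpy, scipy, OpenCV 4.12 (cv2) and the standard library are available. Lean on these libraries where they do the work, as an engineer would, in place of code of your own. Each camera call takes 0.05 s, during which the arm holds its last target. There are 200 camera calls.

### The job

The brake pad with the red dot is a reject: get it into the red reject box, whose slot shutter must be slid open by its knob. The pad lies flat but only goes through the slot end first, so lay it lengthwise on the tilted rest against the lip and let go, then take it again by its two faces at the overhanging upper end, and lower it end first into the slot before letting go, so that it does not fall hard. Leave the sound pads and everything else on the desk where they are.

Things in the scene. Friction and masses are not known exactly. Their poses are not given: they have to be found in the camera images.
- bad_pad: Rejected brake pad, flat block 100 x 52 x 16 mm, about 0.25 kg: dark steel plate 100 x 52 x 6 below, grey friction block 90 x 52 x 10 above with a 4 mm groove across its middle and a red dot, 32 mm wide, on top. Starts flat on the desk, dot up. Origin: centre of its underside; x along the length, y along the width, z out of the dotted face.
- good_pad_a: Sound brake pad, same shape and size as bad_pad but with no red dot. Origin: centre of its underside, x along its length, z up. Must stay where it lies.
- good_pad_b: Sound brake pad, same shape and size as bad_pad but with no red dot. Origin: centre of its underside, x along its length, z up. Must stay where it lies.
- rest: Fixed rest: grey base 130 (x) x 90 x 12 mm; aluminium ramp 40 wide, 62 long, 8 thick, rising at 45 degrees to +x from (-45, 0, 50) mm; yellow lip at its low end, 12 mm proud of its face. Below it only a slim post under the lower half: a pad lying lengthwise on the ramp against the lip overhangs its top by 38 mm, free on both faces. Origin: centre of the underside.
- rest_seat (a point): The point, in the plane of the ramp's face and 50 mm up the slope from the lip, where the pad's origin comes to lie when it lies lengthwise on the ramp with its lower end on the lip. Axes are those of the rest.
- reject_box: Fixed closed red reject box 150 (x) x 130 (y) x 130 mm high, walls, floor and lid 5 mm, +x wall clear. The lid has a slot, 34 mm (x) by 80 mm (y), under a sliding steel shutter. Origin: centre of its underside, z up.
- slot (a point): Centre of the slot in the lid's upper face (30 mm to -x of the box's middle, 130 mm up). Axes are those of the box.
- shutter_knob (a point): Top centre of the shutter's upright black knob, 20 mm in diameter, 30 mm tall, on the steel shutter plate (46 x 94 x 4 mm, its top 5 mm above the lid). The knob sits 10 mm to +x and 34 mm to +y of the plate's middle. Axes are those of the box.
- shutter (a joint): Shutter position in m: 0 slot fully covered (plate centred over the slot), 0.05 fully open; it slides to the box's +x, moves with about 1 N and stays where left. The slot is wholly clear above 0.042.
- bottle: Green bottle, 56 mm diameter, 160 mm tall, standing. Origin: centre of its underside.
- grease_can: Yellow can, 66 mm diameter, 85 mm tall, standing. Origin: centre of its underside.
- carton: Small cardboard carton 80 x 50 x 40 mm. Origin: centre of its underside.
- calliper: Steel calliper with black slide lying flat, 190 mm long along x, up to 12 mm thick. Origin: underside of the middle of its beam.
- bearing: Steel bearing ring, 60 mm outside, 32 mm inside diameter, 18 mm high, lying flat. Origin: centre of its underside.
Mind the look-alikes: they are no part of the job. Of the things shaped like the reject_box, the red one is meant.

How it is judged:
By the outcome, as a careful person would: the job done as asked, in the order asked, and still so for the second after the job is handed in, with the robot touching nothing.
It also fails if it takes over 72 s, if anything falls off the work surface, if the arm or the gripper's body presses on something with over 40 N, if the wrist force passes 120 N, or if a joint passes its speed limit or range.

## Working session

There is one attempt and no reset: what is moved stays moved. The work goes in short steps, Python scripts to look and compute and a tool call to move; the robot and the scene stay as the last step left them, time stands still between calls to the robot, and variables do not carry over. Pictures are saved under pics/ and viewed, at most 10 in all, crops included, and the job is handed in when it is done.

Besides the shell and the picture viewer there is one more tool, called after "Request:" by a JSON object that holds its "op" and its "data". arm_command: Moves the arm, as the interface text tells. Shifts and turns lie within -1 to 1; 1 stands for 120 mm of shift or pi/4 rad of turn. Its arguments: {"type":"object","properties":{"increments":{"type":"array"},"grip_force":{"type":"number"}},"required":["increments"]}

```bash
mkdir -p pics; cat > h.py <<'E'
import numpy as np,cv2
from rig import ctrl
from scipy.spatial.transform import Rotation as Ro
def snap(n,f):
    ci=ctrl.camera_info(n); im=ctrl.capture(n); cv2.imwrite('pics/'+f,im[:,:,::-1]); return im,ci
def ray(ci,px,z):
    K,d,R,t=[np.array(ci[k],float) for k in('K','dist','R','t')]
    u=cv2.undistortPoints(np.array(px,float).reshape(-1,1,2),K,d).reshape(-1,2)
    D=np.c_[u,np.ones(len(u))]@R; C=-R.T@t
    return C+D*((z-C[2])/D[:,2:])
def proj(ci,X):
    K,d,R,t=[np.array(ci[k],float) for k in('K','dist','R','t')]
    return cv2.projectPoints(np.array(X,float).reshape(-1,1,3),cv2.Rodrigues(R)[0],t,K,d)[0].reshape(-1,2)
E
python3 - <<'E'
from h import *
for n in('top','scene'):
    im,ci=snap(n,n+'0.png'); print(n,-np.array(ci['R']).T@ci['t'],np.round(ci['R'],2).tolist(),ci['K'][0][0])
print(ctrl.sense())
E
```

```text
top [ 381.33941362   11.26341257 1048.04011572] [[0.01, -1.0, 0.01], [-0.99, -0.01, -0.11], [0.11, -0.01, -0.99]] 442.9281591476964
scene [ 905.12660547 -511.58232734  790.8718903 ] [[0.79, 0.62, 0.0], [0.45, -0.57, -0.69], [-0.43, 0.55, -0.72]] 438.36754272075666
{'time_s': 0.1, 'joints': array([ 9.89613300e-01,  3.13414313e-01,  1.49832093e+00, -9.16827650e-06,
        1.33096759e+00, -2.23449357e-01]), 'dq': array([ 1.41634563e-03, -5.34504310e-04, -1.80262039e-03,  1.20836975e-03,
       -9.14360208e-04,  3.52701479e-05]), 'tau': array([ 2.59411412e-03, -4.12898111e+01, -2.60140353e+01, -2.07009721e-04,
        3.01011605e-03, -3.02620401e-05]), 'eef_pos': array([183.75154689, 491.57258405, 230.79704643]), 'ee_rot': array([-2.13249364e-04,  1.77913500e-01,  9.84045974e-01, -5.12513845e-04]), 'force': array([-0.01206365,  0.88958335, -0.31079726]), 'wrist_torque': array([-0.01824284, -0.02018763,  0.00614906]), 'grip_force': 0.0, 'grip_width': 1.0036425239612732}
```

View pics/top0.png

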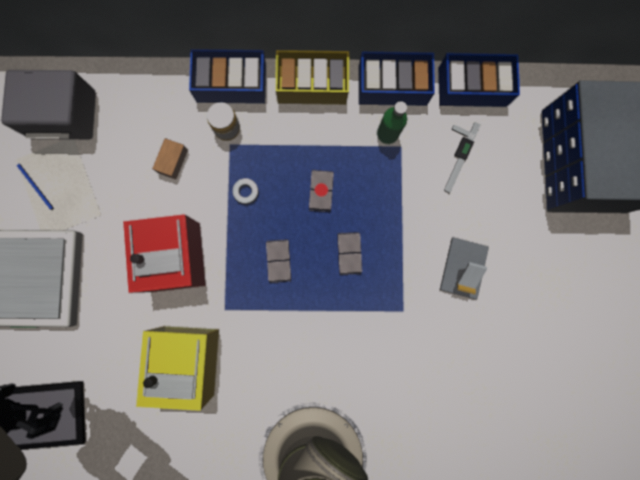

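View pics/scene0.png

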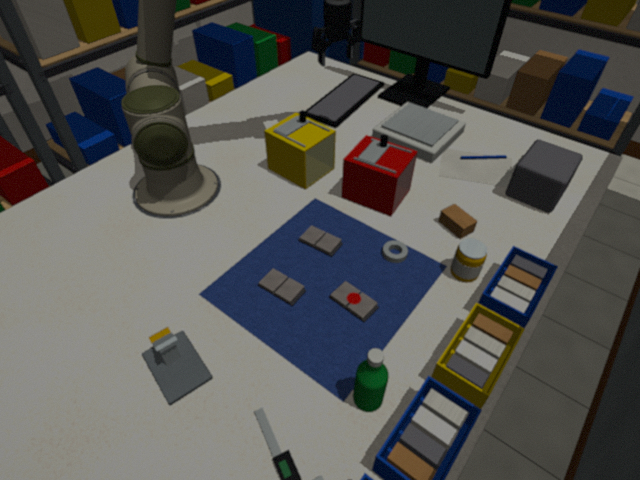

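Candidates for the wanted pad in the top view: the pad with the red dot at (321,190), against the plain pads at (278,261) and (350,254); I choose (321,190). For the box, red at (160,253) against the yellow look-alike at (175,370); I choose red. The rest is at (465,268), with its yellow lip towards -x.

```bash
python3 - <<'E'
from h import *
im=cv2.imread('pics/top0.png'); ci=ctrl.camera_info('top')
c=lambda x,y,w,h,s:cv2.resize(im[y:y+h,x:x+w],None,fx=s,fy=s,interpolation=cv2.INTER_CUBIC)
cv2.imwrite('pics/crop.png',np.hstack([c(115,208,90,90,4),np.vstack([c(300,165,45,45,4),c(435,230,60,70,3)[:180,:180]]),c(430,225,65,90,4)]))
for n,p,z in[('pad',(321,190),16),('ga',(278,261),16),('gb',(350,254),16),('restbase',(465,265),12),('lip',(467,290),50),('knob',(137,258),165)]: print(n,ray(ci,[p],z).round())
print('boxtop',ray(ci,[(124,219),(187,215),(191,289),(129,292)],130).round())
print('base',ray(ci,[(454,238),(488,248),(476,297),(441,287)],12).round())
E
```

```text
pad [[616. -16.  16.]]
ga [[446.  84.  16.]]
gb [[464. -84.  16.]]
restbase [[ 440. -356.   12.]]
lip [[ 382. -345.   50.]]
knob [[440. 354. 165.]]
boxtop [[524. 399. 130.]
 [534. 268. 130.]
 [380. 254. 130.]
 [373. 381. 130.]]
base [[ 504. -331.   12.]
 [ 481. -412.   12.]
 [ 366. -379.   12.]
 [ 388. -298.   12.]]
```

View pics/crop.png

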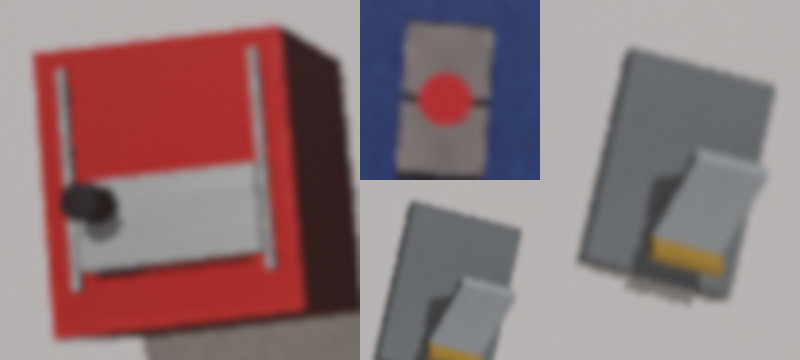

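```bash
cat >> h.py <<'E'
def frame(z,y):
    z=np.array(z,float)/np.linalg.norm(z); y=np.array(y,float); y-=z*(y@z); y/=np.linalg.norm(y)
    return np.c_[np.cross(y,z),y,z]
def cur():
    s=ctrl.sense(); q=s['ee_rot']; return np.array(s['eef_pos']),Ro.from_quat([q[1],q[2],q[3],q[0]]).as_matrix()
def plan(p,R,start=None,n=None):
    p0,R0=start if start else cur(); w=Ro.from_matrix(R0.T@R).as_rotvec(); d=np.array(p)-p0
    n=n or int(max(1,np.ceil(np.linalg.norm(d)/44),np.ceil(np.linalg.norm(w)/np.radians(8.2))))
    S=sum(Ro.from_rotvec(w*(i+.5)/n).as_matrix() for i in range(n))
    o=np.linalg.solve(S,R0.T@d)
    print('rows',n,'dr',(w/n/(np.pi/4)).round(4).tolist(),'off',(o/120).round(4).tolist()); return np.array(p),R
E
python3 - <<'E'
from h import *
p,R=cur(); ci=ctrl.camera_info('wrist'); C=-np.array(ci['R']).T@ci['t']
print('cam in tool',R.T@(C-p),(ci['R']@R).round(3).tolist(),ci['K'][0][0])
a=.1; plan((400,350,330),frame((0,0,-1),(-np.sin(a),np.cos(a),0)))
E
```

```text
cam in tool [ 6.75909128e+01  9.38307739e-02 -1.42888330e+02] [[-0.0, 1.0, 0.001], [-0.964, -0.0, -0.268], [-0.268, -0.001, 0.964]] 422.4097180097266
rows 7 dr [-0.0002, -0.0001, -0.0833] off [-0.2793, -0.1353, -0.1181]
```

Request:
{"op": "arm_command", "data": {"increments": [{"dr": [0, 0, -0.083], "offset": [-0.279, -0.135, -0.118], "hand": 1}, {"dr": [0, 0, -0.083], "offset": [-0.279, -0.135, -0.118], "hand": 1}, {"dr": [0, 0, -0.083], "offset": [-0.279, -0.135, -0.118], "hand": 1}, {"dr": [0, 0, -0.083], "offset": [-0.279, -0.135, -0.118], "hand": 1}, {"dr": [0, 0, -0.083], "offset": [-0.279, -0.135, -0.118], "hand": 1}, {"dr": [0, 0, -0.083], "offset": [-0.279, -0.135, -0.118], "hand": 1}, {"dr": [0, 0, -0.083], "offset": [-0.279, -0.135, -0.118], "hand": 1}, {"dr": [0, 0, 0], "offset": [0, 0, 0], "hand": 1}]}}

```text
time_s: 0.9
eef_pos: [398.4, 341.5, 331.1]
ee_rot: [0.001, -0.048, 0.999, 0.0]
force: [-0.5, 0.2, -0.1]
grip_width: 0.997
grip_force: 0.0
```

```bash
python3 - <<'E'
from h import *
print(cur()); im,ci=snap('wrist','w1.png')
b=np.array((453,325,0)); a=.1
E
```

```text
(array([398.36019066, 341.53152041, 331.1289387 ]), array([[-9.95389155e-01, -9.58998863e-02,  1.90847433e-03],
       [-9.58996829e-02,  9.95390984e-01,  1.97989370e-04],
       [-1.91866530e-03,  1.40543892e-05, -9.99998159e-01]]))
```

View pics/w1.png

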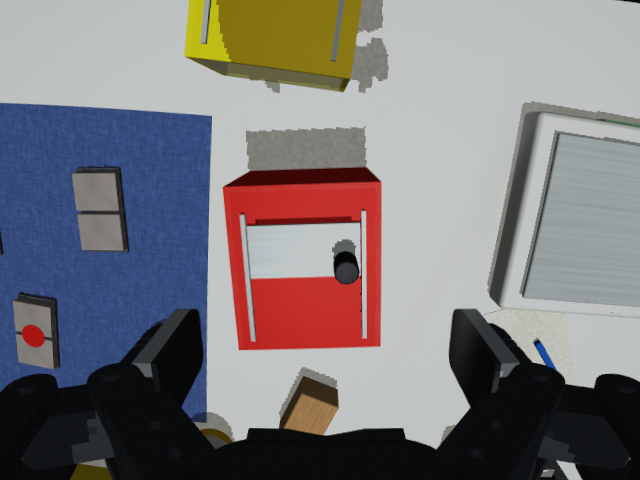

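The wrist view shows the red box lid with corners at (225,188), (380,182), (380,346) and (239,350), and the knob top at (346,272). The slot is closed. The reject pad is at (36,330).

```bash
python3 - <<'E'
from h import *
from scipy.optimize import least_squares
ci=ctrl.camera_info('wrist')
px=np.array([(225,188),(380,182),(380,347),(239,350)],float)
M=np.array([(-75,-65),(-75,65),(75,65),(75,-65)],float)
def W(v,m,z):
    c,s=np.cos(v[2]),np.sin(v[2]); m=np.atleast_2d(m); return np.c_[m@np.array([[c,s],[-s,c]])+v[:2],np.full(len(m),z)]
r=least_squares(lambda v:(proj(ci,W(v,M,130))-px).ravel(),[453,325,.1]); v=r.x
print('box',v,'res',r.fun.round(1)); print('knob pred',W(v,(-20,34),165),'meas',ray(ci,[(346,272)],165),'slot',W(v,(-30,0),130))
# same for top camera
ct=ctrl.camera_info('top'); pt=np.array([(129,292),(191,289),(187,215),(124,219)],float)
pt=pt[[1,0,3,2]]
r2=least_squares(lambda v:(proj(ct,W(v,M,130))-pt).ravel(),[453,325,.1]); print('top',r2.x,r2.fun.round(1))
k=ray(ci,[(346,272)],165)[0]; a=v[2]
plan((k[0],k[1],200),frame((0,0,-1),(-np.sin(a),np.cos(a),0)))
E
```

```text
box [4.50368973e+02 3.30308944e+02 1.25466374e-01] res [-2.2 -0.8  1.8  0.2  0.7  0.3 -0.3  0.7]
knob pred [[426.27151158 361.538935   165.        ]] meas [[435.25551698 361.77590997 165.        ]] slot [[420.60479091 326.55482037 130.        ]]
top [4.52481591e+02 3.25333122e+02 8.83396794e-02] [-0.1 -1.8 -1.3  0.2  1.2  1.3  0.2  0.4]
rows 4 dr [-0.0, -0.0, -0.0095] off [-0.0849, 0.0312, 0.2713]
```

Request:
{"op": "arm_command", "data": {"increments": [{"dr": [0, 0, -0.0095], "offset": [-0.085, 0.031, 0.271], "hand": 1}, {"dr": [0, 0, -0.0095], "offset": [-0.085, 0.031, 0.271], "hand": 1}, {"dr": [0, 0, -0.0095], "offset": [-0.085, 0.031, 0.271], "hand": 1}, {"dr": [0, 0, -0.0095], "offset": [-0.085, 0.031, 0.271], "hand": 1}, {"dr": [0, 0, 0], "offset": [0, 0, 0.24], "hand": 1}, {"dr": [0, 0, 0], "offset": [0, 0, 0.24], "hand": 1}, {"dr": [0, 0, 0], "offset": [0, 0, 0], "hand": 1}], "grip_force": 40}}

```text
time_s: 1.65
eef_pos: [431.2, 362.1, 138.9]
ee_rot: [-0.004, -0.064, 0.998, -0.002]
force: [0.7, -0.7, 0.2]
grip_width: 1.0
grip_force: 0.0
```

Request:
{"op": "arm_command", "data": {"increments": [{"dr": [0, 0, 0], "offset": [0, 0, 0], "hand": -1}, {"dr": [0, 0, 0], "offset": [0, 0, 0], "hand": -1}, {"dr": [0, 0, 0], "offset": [0, 0, 0], "hand": -1}, {"dr": [0, 0, 0], "offset": [0, 0, 0], "hand": -1}, {"dr": [0, 0, 0], "offset": [0, 0, 0], "hand": -1}, {"dr": [0, 0, 0], "offset": [0, 0, 0], "hand": -1}]}}

```text
time_s: 2.25
eef_pos: [434.6, 361.2, 143.8]
ee_rot: [0.001, -0.064, 0.998, -0.001]
force: [-0.2, -8.3, 5.9]
grip_width: 0.214
grip_force: 39.3
```

Request:
{"op": "arm_command", "data": {"increments": [{"dr": [0, 0, 0], "offset": [-0.068, 0, 0], "hand": -1}, {"dr": [0, 0, 0], "offset": [-0.068, 0, 0], "hand": -1}, {"dr": [0, 0, 0], "offset": [-0.068, 0, 0], "hand": -1}, {"dr": [0, 0, 0], "offset": [-0.068, 0, 0], "hand": -1}, {"dr": [0, 0, 0], "offset": [-0.068, 0, 0], "hand": -1}, {"dr": [0, 0, 0], "offset": [0, 0, 0], "hand": -1}, {"dr": [0, 0, 0], "offset": [0, 0, 0], "hand": -1}]}}

```text
time_s: 2.95
eef_pos: [473.5, 366.2, 143.7]
ee_rot: [-0.002, -0.064, 0.998, -0.002]
force: [-8.1, -11.5, 10.1]
grip_width: 0.213
grip_force: 39.8
```

```bash
python3 - <<'E'
from h import *
im,ci=snap('wrist','w2.png'); print(cur()[0],ctrl.sense()['force'])
E
```

```text
[473.4972744  366.26519059 143.72160599] [ -8.84278697 -11.15105869  10.41097258]
```

View pics/w2.png

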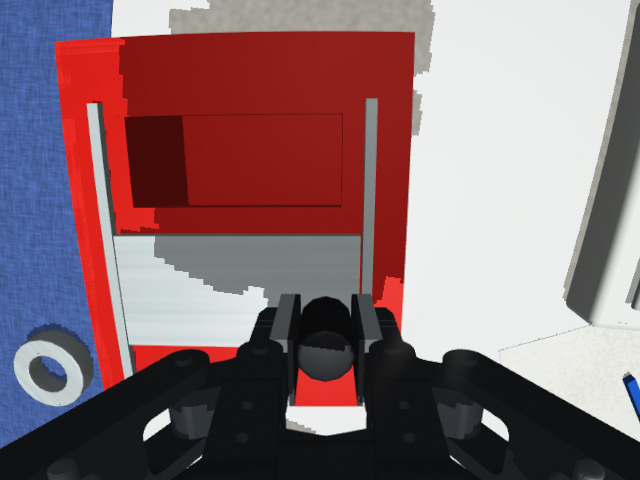

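The slot is fully clear, with corners at (125,117), (342,113), (343,206) and (133,206). The knob is gripped and at its stop.

```bash
python3 - <<'E'
from h import *
ci=ctrl.camera_info('wrist')
q=ray(ci,[(125,117),(342,113),(343,206),(133,206)],130); c=q.mean(0)
print(q.round(1).tolist(),'slot',c)
y=(q[1]+q[2]-q[0]-q[3]); print('yaw',np.arctan2(-y[0],y[1]),[np.linalg.norm(q[i]-q[i-1]) for i in range(4)])
p,R=cur(); 
a=plan((p[0],p[1],280),frame((0,0,-1),(-.1,1,0)))
a=plan((560,-12,300),frame((0,0,-1),(0,1,0)),start=a)
E
```

```text
[[411.1, 283.7, 130.0], [400.6, 362.7, 130.0], [434.1, 367.6, 130.0], [444.1, 287.6, 130.0]] slot [422.49274224 325.37598584 130.        ]
yaw 0.12779311578560798 [np.float64(33.28885531981043), np.float64(79.68411693978683), np.float64(33.833894684019214), np.float64(80.69174997166978)]
rows 4 dr [-0.001, -0.001, 0.0091] off [0.0004, -0.0005, -0.2839]
rows 9 dr [0.0, 0.0, 0.0141] off [-0.0626, -0.3539, -0.0185]
```

Request:
{"op": "arm_command", "data": {"increments": [{"dr": [0, 0, 0], "offset": [0, 0, 0], "hand": 1}, {"dr": [0, 0, 0], "offset": [0, 0, 0], "hand": 1}, {"dr": [0, 0, 0], "offset": [0, 0, 0], "hand": 1}, {"dr": [0, 0, 0], "offset": [0, 0, 0], "hand": 1}, {"dr": [0, 0, 0], "offset": [0, 0, -0.35], "hand": 1}, {"dr": [0, 0, 0], "offset": [0, 0, -0.35], "hand": 1}, {"dr": [0, 0, 0], "offset": [0, 0, -0.35], "hand": 1}, {"dr": [0, 0, 0], "offset": [0, 0, -0.1], "hand": 1}]}}

```text
time_s: 3.8
eef_pos: [475.3, 368.3, 285.7]
ee_rot: [0.004, -0.064, 0.998, 0.002]
force: [-0.2, 0.5, 0.4]
grip_width: 1.001
grip_force: 0.0
```

Request:
{"op": "arm_command", "data": {"increments": [{"dr": [0, 0, 0.016], "offset": [-0.063, -0.354, -0.02], "hand": 1}, {"dr": [0, 0, 0.016], "offset": [-0.063, -0.354, -0.02], "hand": 1}, {"dr": [0, 0, 0.016], "offset": [-0.063, -0.354, -0.02], "hand": 1}, {"dr": [0, 0, 0.016], "offset": [-0.063, -0.354, -0.02], "hand": 1}, {"dr": [0, 0, 0.016], "offset": [-0.063, -0.354, -0.02], "hand": 1}, {"dr": [0, 0, 0.016], "offset": [-0.063, -0.354, -0.02], "hand": 1}, {"dr": [0, 0, 0.016], "offset": [-0.063, -0.354, -0.02], "hand": 1}, {"dr": [0, 0, 0.016], "offset": [-0.063, -0.354, -0.02], "hand": 1}]}}

```text
time_s: 4.6
eef_pos: [563.4, 32.6, 299.3]
ee_rot: [-0.0, -0.014, 1.0, 0.0]
force: [1.6, -0.6, 0.5]
grip_width: 1.001
grip_force: 0.0
```

Request:
{"op": "arm_command", "data": {"increments": [{"dr": [0, 0, 0.016], "offset": [-0.063, -0.354, -0.02], "hand": 1}, {"dr": [0, 0, 0], "offset": [0, 0, 0], "hand": 1}, {"dr": [0, 0, 0], "offset": [0, 0, 0], "hand": 1}]}}

```text
time_s: 4.9
eef_pos: [572.0, -8.4, 301.5]
ee_rot: [-0.001, -0.007, 1.0, 0.0]
force: [0.3, 0.2, -0.1]
grip_width: 1.003
grip_force: 0.0
```

```bash
python3 - <<'E'
from h import *
im,ci=snap('wrist','w3.png'); print(cur())
E
```

```text
(array([571.89354562,  -7.492011  , 301.77958824]), array([[-9.99881713e-01, -1.53543217e-02, -8.97596553e-04],
       [-1.53547861e-02,  9.99881977e-01,  5.12761461e-04],
       [ 8.89617511e-04,  5.26483211e-04, -9.99999466e-01]]))
```

View pics/w3.png

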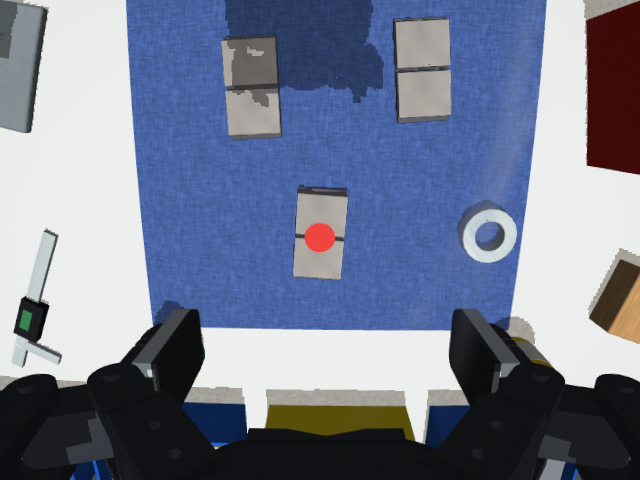

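The reject pad's top face has corners at about (299,193), (347,195), (342,279) and (294,277), with the red dot at (320,237). The sound pads are behind it at (252,87) and (423,70), well clear of the fingers.

```bash
python3 - <<'E'
from h import *
ci=ctrl.camera_info('wrist'); im=cv2.imread('pics/w3.png').astype(int)
m=((im[:,:,2]>180)&(im[:,:,1]<110)&(im[:,:,0]<110)).astype(np.uint8); m[:150]=0;m[300:]=0;m[:,:250]=0;m[:,380:]=0
M=cv2.moments(m,True); d=(M['m10']/M['m00'],M['m01']/M['m00'])
q=ray(ci,[(299,193),(347,195),(342,279),(294,277)],16); dot=ray(ci,[d],16)[0]
print(d,dot,q.round(1).tolist(),q.mean(0)); print([np.linalg.norm(q[i]-q[i-1]).round(1) for i in range(4)])
x=q[2]+q[3]-q[0]-q[1]; a=np.arctan2(x[1],x[0]); print('yaw',a)
R=frame((0,0,-1),(-np.sin(a),np.cos(a),0))
s=plan((dot[0],dot[1],80),R); plan((dot[0],dot[1],6),R,start=s)
E
```

```text
(319.35693641618496, 237.10260115606937) [615.8031333 -13.4338701  16.       ] [[569.6, -34.7, 16.0], [570.9, 14.3, 16.0], [662.1, 11.5, 16.0], [660.6, -40.3, 16.0]] [615.81280393 -12.30060472  16.        ]
[np.float64(91.2), np.float64(49.1), np.float64(91.2), np.float64(51.8)]
yaw -0.045752505513057665
rows 6 dr [0.0001, -0.0002, 0.013] off [-0.0613, -0.0074, 0.308]
rows 2 dr [0.0, 0.0, 0.0] off [0.0, 0.0, 0.3083]
```

Request:
{"op": "arm_command", "data": {"increments": [{"dr": [0, 0, 0.013], "offset": [-0.061, -0.0075, 0.308], "hand": 1}, {"dr": [0, 0, 0.013], "offset": [-0.061, -0.0075, 0.308], "hand": 1}, {"dr": [0, 0, 0.013], "offset": [-0.061, -0.0075, 0.308], "hand": 1}, {"dr": [0, 0, 0.013], "offset": [-0.061, -0.0075, 0.308], "hand": 1}, {"dr": [0, 0, 0.013], "offset": [-0.061, -0.0075, 0.308], "hand": 1}, {"dr": [0, 0, 0.013], "offset": [-0.061, -0.0075, 0.308], "hand": 1}, {"dr": [0, 0, 0], "offset": [0, 0, 0], "hand": 1}, {"dr": [0, 0, 0], "offset": [0, 0, 0], "hand": 1}]}}

```text
time_s: 5.75
eef_pos: [615.9, -12.7, 81.4]
ee_rot: [0.0, 0.022, 1.0, 0.0]
force: [0.1, -0.3, 0.6]
grip_width: 1.0
grip_force: 0.0
```

```bash
python3 - <<'E'
from h import *
p,R=cur(); print(p); a=-.046
plan((615.8,-13,3),frame((0,0,-1),(-np.sin(a),np.cos(a),0)),n=3)
E
```

```text
[615.91083037 -12.71827815  81.400674  ]
rows 3 dr [0.0, 0.0, 0.0007] off [0.0003, -0.0008, 0.2178]
```

Request:
{"op": "arm_command", "data": {"increments": [{"dr": [0, 0, 0], "offset": [0, 0, 0.218], "hand": 1}, {"dr": [0, 0, 0], "offset": [0, 0, 0.218], "hand": 1}, {"dr": [0, 0, 0], "offset": [0, 0, 0.218], "hand": 1}, {"dr": [0, 0, 0], "offset": [0, 0, 0], "hand": -1}, {"dr": [0, 0, 0], "offset": [0, 0, 0], "hand": -1}, {"dr": [0, 0, 0], "offset": [0, 0, 0], "hand": -1}, {"dr": [0, 0, 0], "offset": [0, 0, 0], "hand": -1}, {"dr": [0, 0, 0], "offset": [0, 0, 0], "hand": -1}], "grip_force": 60}}

```text
time_s: 6.55
eef_pos: [617.5, -13.8, 5.4]
ee_rot: [0.002, 0.023, 1.0, -0.0]
force: [-1.2, 0.8, 6.7]
grip_width: 0.582
grip_force: 62.8
```

```bash
python3 - <<'E'
from h import *
p,R=cur(); s=plan((617,-14,250),R)
plan((395,-345,330),frame((0,0,-1),(0.1,1,0)),start=s)
E
```

```text
rows 6 dr [0.0, 0.0, 0.0] off [-0.001, -0.0005, -0.3397]
rows 10 dr [-0.0001, 0.0006, 0.0069] off [0.1643, -0.2886, -0.067]
```

Request:
{"op": "arm_command", "data": {"increments": [{"dr": [0, 0, 0], "offset": [0, 0, -0.34], "hand": -1}, {"dr": [0, 0, 0], "offset": [0, 0, -0.34], "hand": -1}, {"dr": [0, 0, 0], "offset": [0, 0, -0.34], "hand": -1}, {"dr": [0, 0, 0], "offset": [0, 0, -0.34], "hand": -1}, {"dr": [0, 0, 0], "offset": [0, 0, -0.34], "hand": -1}, {"dr": [0, 0, 0], "offset": [0, 0, -0.34], "hand": -1}, {"dr": [0, 0, 0], "offset": [0, 0, 0], "hand": -1}]}}

```text
time_s: 7.25
eef_pos: [617.5, -13.9, 255.1]
ee_rot: [0.006, 0.023, 1.0, -0.001]
force: [0.4, 0.8, -1.4]
grip_width: 0.582
grip_force: 64.3
```

Request:
{"op": "arm_command", "data": {"increments": [{"dr": [0, 0, 0.007], "offset": [0.164, -0.289, -0.067], "hand": -1}, {"dr": [0, 0, 0.007], "offset": [0.164, -0.289, -0.067], "hand": -1}, {"dr": [0, 0, 0.007], "offset": [0.164, -0.289, -0.067], "hand": -1}, {"dr": [0, 0, 0.007], "offset": [0.164, -0.289, -0.067], "hand": -1}, {"dr": [0, 0, 0.007], "offset": [0.164, -0.289, -0.067], "hand": -1}, {"dr": [0, 0, 0.007], "offset": [0.164, -0.289, -0.067], "hand": -1}, {"dr": [0, 0, 0.007], "offset": [0.164, -0.289, -0.067], "hand": -1}, {"dr": [0, 0, 0.007], "offset": [0.164, -0.289, -0.067], "hand": -1}]}}

```text
time_s: 8.05
eef_pos: [439.4, -281.1, 312.2]
ee_rot: [0.0, 0.045, 0.999, -0.0]
force: [0.6, -0.6, -2.5]
grip_width: 0.583
grip_force: 64.2
```

Request:
{"op": "arm_command", "data": {"increments": [{"dr": [0, 0, 0.007], "offset": [0.164, -0.289, -0.067], "hand": -1}, {"dr": [0, 0, 0.007], "offset": [0.164, -0.289, -0.067], "hand": -1}, {"dr": [0, 0, 0], "offset": [0, 0, 0], "hand": -1}, {"dr": [0, 0, 0], "offset": [0, 0, 0], "hand": -1}]}}

```text
time_s: 8.45
eef_pos: [394.6, -345.8, 327.7]
ee_rot: [0.0, 0.051, 0.999, -0.0]
force: [0.5, -0.3, -3.0]
grip_width: 0.582
grip_force: 64.3
```

```bash
python3 - <<'E'
from h import *
im,ci=snap('wrist','w4.png'); print(cur())
E
```

```text
(array([ 395.11847633, -345.1356755 ,  327.46507726]), array([[-9.94914303e-01,  1.00724531e-01,  3.13479262e-04],
       [ 1.00724584e-01,  9.94914334e-01,  1.61108705e-04],
       [-2.95657412e-04,  1.91864423e-04, -9.99999938e-01]]))
```

View pics/w4.png

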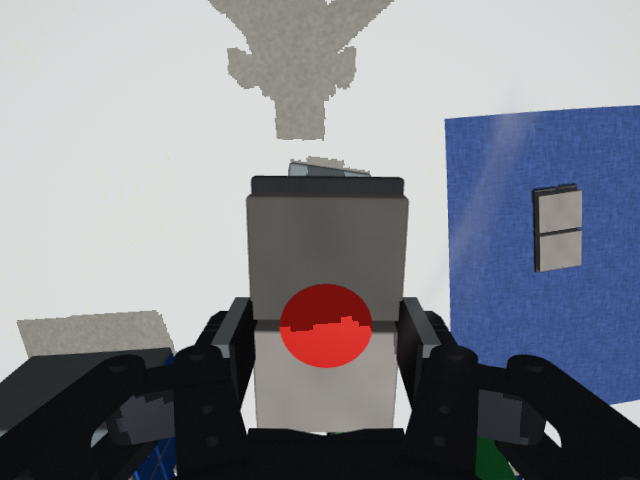

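The held pad hides the rest; I shift the camera aside.

Request:
{"op": "arm_command", "data": {"increments": [{"dr": [0, 0, 0], "offset": [-0.2, 0.305, 0], "hand": -1}, {"dr": [0, 0, 0], "offset": [-0.2, 0.305, 0], "hand": -1}, {"dr": [0, 0, 0], "offset": [-0.2, 0.305, 0], "hand": -1}, {"dr": [0, 0, 0], "offset": [0, 0, 0], "hand": -1}, {"dr": [0, 0, 0], "offset": [0, 0, 0], "hand": -1}]}}

```text
time_s: 9.0
eef_pos: [478.4, -241.9, 327.2]
ee_rot: [-0.0, 0.049, 0.999, 0.0]
force: [-0.6, 0.5, -2.6]
grip_width: 0.582
grip_force: 64.3
```

```bash
python3 - <<'E'
from h import *
im,ci=snap('wrist','w5.png'); print(cur()[0])
E
```

```text
[ 477.95255973 -242.9001376   327.24760897]
```

View pics/w5.png

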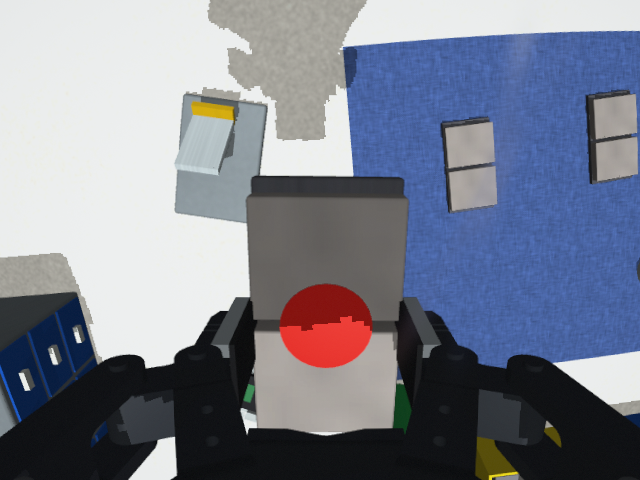

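The rest base has corners at (184,93), (267,103) and (176,212). The ramp's top edge runs from (177,164) to (217,173), and the yellow lip lies at (192-234, 102-120).

```bash
python3 - <<'E'
from h import *
from scipy.optimize import least_squares
ci=ctrl.camera_info('wrist')
M=np.array([(-65,-45,12),(-65,45,12),(65,-45,12)],float); px=np.array([(184,93),(267,103.5),(176,212)],float)
r2=.5**.5
T=np.array([(-45+62*r2,-20,50+62*r2),(-45+62*r2,20,50+62*r2)]); pt=np.array([(177,164),(217,173)],float)
def W(v,m):
    c,s=np.cos(v[2]),np.sin(v[2]); return np.asarray(m)@np.array([[c,s,0],[-s,c,0],[0,0,1]])+[v[0],v[1],0]
for name,MM,PP in(('base',M,px),('both',np.r_[M,T],np.r_[px,pt])):
    r=least_squares(lambda v:(proj(ci,W(v,MM))-PP).ravel(),[440,-355,-.28]); v=r.x; print(name,v,r.fun.round(1))
    L=[(-45,-20,50),(-45,20,50),(-45-12*r2,-20,50+12*r2),(-45-12*r2,20,50+12*r2)]
    print(' top',proj(ci,W(v,T)).round(),'lip',proj(ci,W(v,L)).round().tolist())
    print(' seat',W(v,[(-45+50*r2,0,50+50*r2)]))
ct=ctrl.camera_info('top'); b=ray(ct,[(454,238),(488,248),(476,297),(441,287)],12); print('top cam base',b.mean(0))
m=cv2.imread('pics/w5.png')[80:235,150:280]; cv2.imwrite('pics/c5.png',cv2.resize(m,None,fx=4,fy=4,interpolation=cv2.INTER_CUBIC)[:600])
E
```

```text
base [ 4.32272873e+02 -3.53021224e+02 -2.40885322e-01] [-0.7 -0.6  0.9 -0.1 -0.3  0.8]
 top [[176. 162.]
 [220. 168.]] lip [[194.0, 114.0], [235.0, 119.0], [192.0, 104.0], [234.0, 110.0]]
 seat [[ 422.90668116 -350.72036928   85.35533906]]
both [ 4.33580309e+02 -3.53779932e+02 -2.49621840e-01] [-0.7  0.5  0.9  1.7 -1.2  1.6 -1.6 -0.1  2.3 -2.9]
 top [[175. 164.]
 [219. 170.]] lip [[194.0, 115.0], [235.0, 121.0], [192.0, 106.0], [234.0, 111.0]]
 seat [[ 424.23457557 -351.39733888   85.35533906]]
top cam base [ 434.76302889 -355.05155632   12.        ]
```

View pics/c5.png

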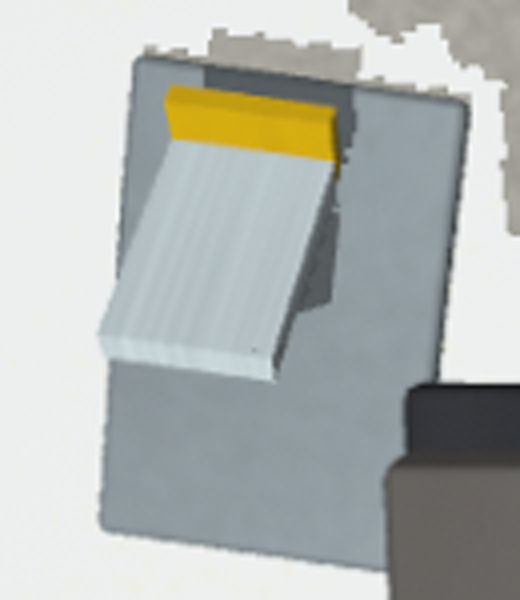

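```bash
cat >> h.py <<'E'
v=np.array([432.6,-353.2,-.243]); c_,s_=np.cos(v[2]),np.sin(v[2]); r2=.5**.5
A=np.array([[c_,-s_,0],[s_,c_,0],[0,0,1]]); u=A@[r2,0,r2]; nn=A@[-r2,0,r2]; ry=A@[0,1,0]
seat=A@[-45+50*r2,0,50+50*r2]+[v[0],v[1],0]; Rp=frame(-nn,ry)
E
python3 - <<'E'
from h import *
ci=ctrl.camera_info('wrist'); p,R=cur()
Rc=np.array(ci['R'])@R; tc=np.array(ci['R'])@p+ci['t']
im=cv2.imread('pics/w5.png').astype(int); m=((im[:,:,2]>90)&(im[:,:,1]<70)&(im[:,:,0]<70)).astype(np.uint8); m[:270]=0;m[375:]=0;m[:,:270]=0;m[:,380:]=0
M=cv2.moments(m,True); d=(M['m10']/M['m00'],M['m01']/M['m00'])
x=ray(dict(K=ci['K'],dist=ci['dist'],R=Rc,t=tc),[d],5.4-16)[0]; print('dot px',d,'tool',x)
print('p',p,'seat',seat,'u',u,'n',nn)
o=np.array([x[0],x[1],5.4]); T=lambda a,b:seat+nn*a+u*b-Rp@o
print('o',o); s=plan(T(90,5),Rp); print(s[0]); s=plan(T(20,5),Rp,start=s)
E
```

```text
dot px (325.5896591470443, 324.9795817553104) tool [  1.82418478  -0.05810105 -10.6       ]
p [ 477.95255973 -242.9001376   327.24760897] seat [ 423.2386944  -350.87934445   85.35533906] u [ 0.68633234 -0.1701409   0.70710678] n [-0.68633234  0.1701409   0.70710678]
o [ 1.82418478 -0.05810105  5.4       ]
rows 6 dr [0.012, -0.1664, 0.0289] off [0.222, -0.15, 0.1711]
[ 362.4602283  -335.75258158  157.63875332]
rows 2 dr [0.0, 0.0, 0.0] off [-0.0, -0.0, 0.2917]
```

Request:
{"op": "arm_command", "data": {"increments": [{"dr": [0.012, -0.1664, 0.029], "offset": [0.222, -0.15, 0.171], "hand": -1}, {"dr": [0.012, -0.1664, 0.029], "offset": [0.222, -0.15, 0.171], "hand": -1}, {"dr": [0.012, -0.1664, 0.029], "offset": [0.222, -0.15, 0.171], "hand": -1}, {"dr": [0.012, -0.1664, 0.029], "offset": [0.222, -0.15, 0.171], "hand": -1}, {"dr": [0.012, -0.1664, 0.029], "offset": [0.222, -0.15, 0.171], "hand": -1}, {"dr": [0.012, -0.1664, 0.029], "offset": [0.222, -0.15, 0.171], "hand": -1}, {"dr": [0, 0, 0], "offset": [0, 0, 0], "hand": -1}, {"dr": [0, 0, 0], "offset": [0, 0, 0], "hand": -1}]}}

```text
time_s: 9.85
eef_pos: [401.7, -312.5, 221.5]
ee_rot: [0.327, 0.144, 0.933, -0.048]
force: [-0.1, -0.7, -1.7]
grip_width: 0.582
grip_force: 64.3
```

```bash
python3 - <<'E'
from h import *
p,R=cur(); o=np.array([1.8,0,5.4]); T=lambda a,b:seat+nn*a+u*b-Rp@o
print(p,'joints',ctrl.sense()['joints'].round(2)); s=plan(T(18,5),Rp); s=plan(T(1,5),Rp,start=s); plan(T(1,0),Rp,start=s)
E
```

```text
[ 401.66327191 -312.47363445  221.4832122 ] joints [-1.14  0.03  2.03  0.75  0.75 -2.88]
rows 3 dr [-0.016, -0.0476, -0.0207] off [0.1721, -0.0886, 0.2736]
rows 1 dr [0.0, 0.0, 0.0] off [-0.0, 0.0, 0.1417]
rows 1 dr [0.0, 0.0, 0.0] off [0.0417, -0.0, 0.0]
```

Joint 6 is at its limit, so I turn the tool half round, which gives the same grasp.

Request:
{"op": "arm_command", "data": {"increments": [{"dr": [0, 0, 0.188], "offset": [0, 0, 0], "hand": -1}, {"dr": [0, 0, 0.188], "offset": [0, 0, 0], "hand": -1}, {"dr": [0, 0, 0.188], "offset": [0, 0, 0], "hand": -1}, {"dr": [0, 0, 0.188], "offset": [0, 0, 0], "hand": -1}, {"dr": [0, 0, 0.188], "offset": [0, 0, 0], "hand": -1}, {"dr": [0, 0, 0.188], "offset": [0, 0, 0], "hand": -1}, {"dr": [0, 0, 0.188], "offset": [0, 0, 0], "hand": -1}, {"dr": [0, 0, 0.188], "offset": [0, 0, 0], "hand": -1}]}}

```text
time_s: 10.65
eef_pos: [402.1, -312.5, 221.8]
ee_rot: [0.298, 0.641, 0.693, 0.143]
force: [-0.5, 0.5, -2.3]
grip_width: 0.59
grip_force: 64.3
```

Request:
{"op": "arm_command", "data": {"increments": [{"dr": [0, 0, 0.188], "offset": [0, 0, 0], "hand": -1}, {"dr": [0, 0, 0.188], "offset": [0, 0, 0], "hand": -1}, {"dr": [0, 0, 0.188], "offset": [0, 0, 0], "hand": -1}, {"dr": [0, 0, 0.188], "offset": [0, 0, 0], "hand": -1}, {"dr": [0, 0, 0.188], "offset": [0, 0, 0], "hand": -1}, {"dr": [0, 0, 0.188], "offset": [0, 0, 0], "hand": -1}, {"dr": [0, 0, 0.188], "offset": [0, 0, 0], "hand": -1}, {"dr": [0, 0, 0.188], "offset": [0, 0, 0], "hand": -1}]}}

```text
time_s: 11.45
eef_pos: [402.1, -312.5, 221.7]
ee_rot: [0.168, 0.918, 0.219, 0.285]
force: [0.3, -0.8, -2.4]
grip_width: 0.583
grip_force: 64.3
```

Request:
{"op": "arm_command", "data": {"increments": [{"dr": [0, 0, 0.188], "offset": [0, 0, 0], "hand": -1}, {"dr": [0, 0, 0.188], "offset": [0, 0, 0], "hand": -1}, {"dr": [0, 0, 0.188], "offset": [0, 0, 0], "hand": -1}, {"dr": [0, 0, 0.188], "offset": [0, 0, 0], "hand": -1}, {"dr": [0, 0, 0.188], "offset": [0, 0, 0], "hand": -1}, {"dr": [0, 0, 0], "offset": [0, 0, 0], "hand": -1}]}}

```text
time_s: 12.05
eef_pos: [402.1, -312.5, 221.7]
ee_rot: [0.055, 0.935, -0.125, 0.326]
force: [-0.3, -0.2, -2.5]
grip_width: 0.581
grip_force: 64.3
```

```bash
cat >>h.py <<'E'
Rq=frame(-nn,-ry)
E
python3 - <<'E'
from h import *
p,R=cur(); o=np.array([1.8,0,5.4]); T=lambda a,b:seat+nn*a+u*b-Rq@o
print(p,'joints',ctrl.sense()['joints'].round(2)); s=plan(T(50,5),Rq,n=6); s=plan(T(1,5),Rq,start=s); plan(T(1,0),Rq,start=s)
E
```

```text
[ 402.07776795 -312.50332507  221.709879  ] joints [-1.14  0.03  2.03  0.75  0.75  0.22]
rows 6 dr [0.0075, 0.0238, -0.0019] off [-0.0951, 0.0435, 0.0925]
rows 2 dr [0.0, 0.0, 0.0] off [0.0, 0.0, 0.2042]
rows 1 dr [0.0, 0.0, 0.0] off [-0.0417, 0.0, 0.0]
```

Request:
{"op": "arm_command", "data": {"increments": [{"dr": [0.0075, 0.0238, -0.002], "offset": [-0.095, 0.0435, 0.0925], "hand": -1}, {"dr": [0.0075, 0.0238, -0.002], "offset": [-0.095, 0.0435, 0.0925], "hand": -1}, {"dr": [0.0075, 0.0238, -0.002], "offset": [-0.095, 0.0435, 0.0925], "hand": -1}, {"dr": [0.0075, 0.0238, -0.002], "offset": [-0.095, 0.0435, 0.0925], "hand": -1}, {"dr": [0.0075, 0.0238, -0.002], "offset": [-0.095, 0.0435, 0.0925], "hand": -1}, {"dr": [0.0075, 0.0238, -0.002], "offset": [-0.095, 0.0435, 0.0925], "hand": -1}, {"dr": [0, 0, 0], "offset": [0, 0, 0], "hand": -1}, {"dr": [0, 0, 0], "offset": [0, 0, 0], "hand": -1}]}}

```text
time_s: 12.85
eef_pos: [386.6, -341.9, 126.9]
ee_rot: [0.047, 0.917, -0.111, 0.38]
force: [0.2, 0.4, -1.6]
grip_width: 0.586
grip_force: 64.3
```

```bash
python3 - <<'E'
from h import *
p,R=cur(); o=np.array([1.8,0,5.4]); T=lambda a,b:seat+nn*a+u*b-Rq@o
print(p,T(50,5),'joints',ctrl.sense()['joints'].round(2),Ro.from_matrix(R.T@Rq).as_rotvec()); s=plan(T(2,5),Rq,n=3); plan(T(0,0),Rq,start=s)
snap('scene','s1.png')
m=cv2.imread('pics/s1.png')[230:430,60:300]; cv2.imwrite('pics/s1c.png',cv2.resize(m,None,fx=2.5,fy=2.5))
E
```

```text
[ 386.6216193  -341.90073224  126.90410499] [ 387.4121465  -341.99798954  126.79179644] joints [-1.28  0.25  2.15  1.24  0.7  -0.45] [ 0.00035328 -0.00032522  0.00191091]
rows 3 dr [0.0001, -0.0001, 0.0008] off [0.0013, -0.0003, 0.1351]
rows 1 dr [0.0, 0.0, 0.0] off [-0.0417, 0.0, 0.0167]
```

Request:
{"op": "arm_command", "data": {"increments": [{"dr": [0, 0, 0], "offset": [0, 0, 0.135], "hand": -1}, {"dr": [0, 0, 0], "offset": [0, 0, 0.135], "hand": -1}, {"dr": [0, 0, 0], "offset": [0, 0, 0.1], "hand": -1}, {"dr": [0, 0, 0], "offset": [0, 0, 0.02], "hand": -1}, {"dr": [0, 0, 0], "offset": [0, 0, 0], "hand": -1}, {"dr": [0, 0, 0], "offset": [0, 0, 0], "hand": -1}]}}

```text
time_s: 13.5
eef_pos: [418.6, -349.7, 94.2]
ee_rot: [0.047, 0.917, -0.112, 0.38]
force: [-0.3, -0.2, -2.1]
grip_width: 0.587
grip_force: 64.3
```

Request:
{"op": "arm_command", "data": {"increments": [{"dr": [0, 0, 0], "offset": [0, 0, 0.012], "hand": -1}, {"dr": [0, 0, 0], "offset": [0, 0, 0.012], "hand": -1}, {"dr": [0, 0, 0], "offset": [0, 0, 0], "hand": -1}, {"dr": [0, 0, 0], "offset": [0, 0, 0], "hand": -1}]}}

```text
time_s: 13.9
eef_pos: [420.6, -350.1, 91.3]
ee_rot: [0.046, 0.917, -0.113, 0.38]
force: [-0.4, 0.3, -2.9]
grip_width: 0.582
grip_force: 64.3
```

Request:
{"op": "arm_command", "data": {"increments": [{"dr": [0, 0, 0], "offset": [-0.014, 0, 0], "hand": -1}, {"dr": [0, 0, 0], "offset": [-0.014, 0, 0], "hand": -1}, {"dr": [0, 0, 0], "offset": [0, 0, 0], "hand": -1}, {"dr": [0, 0, 0], "offset": [0, 0, 0], "hand": -1}]}}

```text
time_s: 14.3
eef_pos: [418.5, -349.6, 89.2]
ee_rot: [0.046, 0.917, -0.112, 0.381]
force: [2.3, 0.0, 1.0]
grip_width: 0.586
grip_force: 64.4
```

Request:
{"op": "arm_command", "data": {"increments": [{"dr": [0, 0, 0], "offset": [0, 0, 0.01], "hand": -1}, {"dr": [0, 0, 0], "offset": [0, 0, 0.01], "hand": -1}, {"dr": [0, 0, 0], "offset": [0, 0, 0], "hand": -1}, {"dr": [0, 0, 0], "offset": [0, 0, 0], "hand": -1}]}}

```text
time_s: 14.7
eef_pos: [419.6, -350.1, 88.1]
ee_rot: [0.047, 0.917, -0.112, 0.381]
force: [-17.9, 8.2, 19.8]
grip_width: 0.583
grip_force: 67.3
```

Request:
{"op": "arm_command", "data": {"increments": [{"dr": [0, 0, 0], "offset": [0, 0, -0.01], "hand": -1}, {"dr": [0, 0, 0], "offset": [0, 0, 0], "hand": 1}, {"dr": [0, 0, 0], "offset": [0, 0, 0], "hand": 1}, {"dr": [0, 0, 0], "offset": [0, 0, 0], "hand": 1}, {"dr": [0, 0, 0], "offset": [0, 0, 0], "hand": 1}, {"dr": [0, 0, 0], "offset": [0, 0, -0.2], "hand": 1}, {"dr": [0, 0, 0], "offset": [0, 0, -0.35], "hand": 1}, {"dr": [0, 0, 0], "offset": [0, 0, -0.35], "hand": 1}]}}

```text
time_s: 15.5
eef_pos: [344.1, -330.5, 164.6]
ee_rot: [0.046, 0.917, -0.113, 0.38]
force: [-0.4, -0.1, 1.5]
grip_width: 0.999
grip_force: 0.0
```

```bash
python3 - <<'E'
from h import *
snap('scene','s2.png'); snap('wrist','w6.png'); p,R=cur(); print(p)
a=cv2.imread('pics/s2.png')[230:430,60:300]; b=cv2.imread('pics/w6.png')
cv2.imwrite('pics/s2c.png',np.hstack([cv2.resize(a,(400,333)),cv2.resize(b,(400,333))]))
top=seat+50*u+8*nn; print('top end mid',top)
Rg=frame(-u,nn); s=(p,R)
s=plan(top+70*u+70*nn,R); s=plan(top+70*u,Rg,start=s)
print(Ro.from_matrix(R.T@frame(-u,-nn)).as_rotvec())
E
```

```text
[ 343.5032025  -332.26831838  167.31451013]
top end mid [ 452.06465249 -358.02526219  126.36753237]
rows 3 dr [0.0, 0.0, 0.0] off [0.3329, -0.0034, 0.106]
rows 15 dr [-0.1024, -0.1031, 0.1022] off [0.0183, -0.0287, 0.0286]
[ 1.216238   -1.20759013 -1.21149617]
```

View pics/s2c.png

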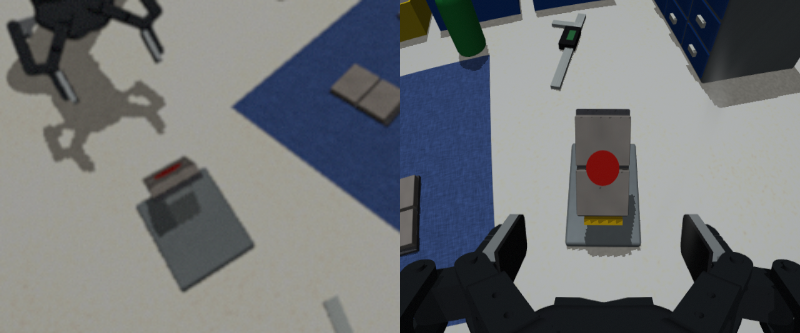

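The pad lies lengthwise on the ramp against the lip, with its upper end overhanging. Next comes the regrasp.

```bash
cat >>h.py <<'E'
top=seat+50*u+8*nn; Rg=frame(-u,-nn); Rv=frame((0,0,-1),A@[1,0,0])
E
python3 - <<'E'
from h import *
p,R=cur(); print(p,ctrl.sense()['joints'].round(2))
s=plan(np.array([380,-330,280]),R); s=plan(top+[0,0,140],Rv,start=s); s=plan(top+60*u,Rg,start=s); plan(top-20*u,Rg,start=s)
E
```

```text
[ 343.5032025  -332.26831838  167.31451013] [-1.4   0.09  2.2   1.09  0.82 -0.36]
rows 3 dr [0.0, 0.0, 0.0] off [0.2903, -0.0293, -0.1522]
rows 13 dr [0.0608, -0.0599, -0.1452] off [0.0265, 0.0409, 0.0259]
rows 6 dr [0.1667, -0.0, -0.0] off [0.0, 0.109, 0.1053]
rows 2 dr [0.0, 0.0, 0.0] off [-0.0, 0.0, 0.3333]
```

Request:
{"op": "arm_command", "data": {"increments": [{"dr": [0, 0, 0], "offset": [0.29, -0.029, -0.152], "hand": 1}, {"dr": [0, 0, 0], "offset": [0.29, -0.029, -0.152], "hand": 1}, {"dr": [0, 0, 0], "offset": [0.29, -0.029, -0.152], "hand": 1}, {"dr": [0.061, -0.06, -0.145], "offset": [0.0265, 0.041, 0.026], "hand": 1}, {"dr": [0.061, -0.06, -0.145], "offset": [0.0265, 0.041, 0.026], "hand": 1}, {"dr": [0.061, -0.06, -0.145], "offset": [0.0265, 0.041, 0.026], "hand": 1}, {"dr": [0.061, -0.06, -0.145], "offset": [0.0265, 0.041, 0.026], "hand": 1}, {"dr": [0.061, -0.06, -0.145], "offset": [0.0265, 0.041, 0.026], "hand": 1}]}}

```text
time_s: 16.4
eef_pos: [403.8, -354.6, 275.7]
ee_rot: [0.029, 0.948, 0.192, 0.253]
force: [-0.0, 0.4, 0.1]
grip_width: 1.002
grip_force: 0.0
```

Request:
{"op": "arm_command", "data": {"increments": [{"dr": [0.061, -0.06, -0.145], "offset": [0.0265, 0.041, 0.026], "hand": 1}, {"dr": [0.061, -0.06, -0.145], "offset": [0.0265, 0.041, 0.026], "hand": 1}, {"dr": [0.061, -0.06, -0.145], "offset": [0.0265, 0.041, 0.026], "hand": 1}, {"dr": [0.061, -0.06, -0.145], "offset": [0.0265, 0.041, 0.026], "hand": 1}, {"dr": [0.061, -0.06, -0.145], "offset": [0.0265, 0.041, 0.026], "hand": 1}, {"dr": [0.061, -0.06, -0.145], "offset": [0.0265, 0.041, 0.026], "hand": 1}, {"dr": [0.061, -0.06, -0.145], "offset": [0.0265, 0.041, 0.026], "hand": 1}, {"dr": [0.061, -0.06, -0.145], "offset": [0.0265, 0.041, 0.026], "hand": 1}]}}

```text
time_s: 17.2
eef_pos: [453.6, -361.2, 263.0]
ee_rot: [-0.005, 0.785, 0.619, 0.001]
force: [0.5, 0.3, -0.1]
grip_width: 1.0
grip_force: 0.0
```

```bash
python3 - <<'E'
from h import *
p,R=cur(); print(p,ctrl.sense()['joints'].round(2),Ro.from_matrix(R.T@Rv).as_rotvec())
s=plan(top+[0,0,140],Rv); s=plan(top+60*u,Rg); plan(top-20*u,Rg,start=s)
E
```

```text
[ 453.59896457 -361.24975994  262.9945932 ] [-0.88  0.42  1.26  0.    1.47 -0.64] [-0.00657775 -0.0064724   0.00708645]
rows 1 dr [-0.0084, -0.0082, 0.009] off [0.0232, -0.0189, -0.028]
rows 6 dr [0.1653, -0.0007, 0.002] off [0.0031, 0.1045, 0.1017]
rows 2 dr [0.0, 0.0, 0.0] off [-0.0, 0.0, 0.3333]
```

Request:
{"op": "arm_command", "data": {"increments": [{"dr": [0.165, -0.001, 0.002], "offset": [0.003, 0.105, 0.102], "hand": 1}, {"dr": [0.165, -0.001, 0.002], "offset": [0.003, 0.105, 0.102], "hand": 1}, {"dr": [0.165, -0.001, 0.002], "offset": [0.003, 0.105, 0.102], "hand": 1}, {"dr": [0.165, -0.001, 0.002], "offset": [0.003, 0.105, 0.102], "hand": 1}, {"dr": [0.165, -0.001, 0.002], "offset": [0.003, 0.105, 0.102], "hand": 1}, {"dr": [0.165, -0.001, 0.002], "offset": [0.003, 0.105, 0.102], "hand": 1}, {"dr": [0, 0, 0], "offset": [0, 0, 0], "hand": 1}, {"dr": [0, 0, 0], "offset": [0, 0, 0], "hand": 1}]}}

```text
time_s: 18.0
eef_pos: [498.8, -370.1, 171.2]
ee_rot: [-0.3, 0.73, 0.568, -0.234]
force: [-0.4, -0.5, 1.1]
grip_width: 0.999
grip_force: 0.0
```

```bash
python3 - <<'E'
from h import *
p,R=cur(); print(p,top+60*u,ctrl.sense()['joints'].round(2),Ro.from_matrix(R.T@Rg).as_rotvec())
plan(top-20*u,Rg,n=3)
im,ci=snap('wrist','w7.png')
# predicted vs seen pad end: report dark steel / pad corners prediction
for b in(-26,26): print(proj(ci,[seat+50*u+b*ry,seat+50*u+b*ry+6*nn,seat+45*u+b*ry+16*nn]).round().tolist())
print('dot',proj(ci,[seat+16*nn]))
m=((im[:,:,0]>70)&(im[:,:,1]<.35*im[:,:,0])&(im[:,:,2]<.35*im[:,:,0])).astype(np.uint8)
n,l,st,ce=cv2.connectedComponentsWithStats(m); print([(st[i].tolist(),ce[i].round(1).tolist()) for i in range(1,n) if st[i][4]>60])
E
```

```text
[ 498.78470822 -370.13442907  171.2314211 ] [ 493.24459262 -368.2337161   168.79393924] [-0.7   1.08  0.54 -0.39  2.21 -0.58] [ 0.00462141 -0.00362732 -0.00291445]
rows 3 dr [0.002, -0.0015, -0.0012] off [0.001, -0.0072, 0.2385]
[[336.0, 308.0], [325.0, 308.0], [306.0, 304.0]]
[[336.0, 212.0], [324.0, 212.0], [305.0, 210.0]]
dot [[308.50251565 237.49685742]]
[([95, 180, 14, 40, 281], [101.5, 199.6]), ([0, 357, 53, 35, 726], [24.5, 371.0])]
```

Request:
{"op": "arm_command", "data": {"increments": [{"dr": [0.002, -0.0015, -0.001], "offset": [0.001, -0.007, 0.239], "hand": 1}, {"dr": [0.002, -0.0015, -0.001], "offset": [0.001, -0.007, 0.239], "hand": 1}, {"dr": [0.002, -0.0015, -0.001], "offset": [0.001, -0.007, 0.239], "hand": 1}, {"dr": [0, 0, 0], "offset": [0, 0, 0], "hand": 1}, {"dr": [0, 0, 0], "offset": [0, 0, 0], "hand": 1}], "grip_force": 25}}

```text
time_s: 18.55
eef_pos: [438.4, -355.6, 117.1]
ee_rot: [-0.299, 0.73, 0.568, -0.236]
force: [0.5, -0.5, 0.4]
grip_width: 1.001
grip_force: 0.0
```

```bash
python3 - <<'E'
from h import *
p,R=cur(); d=p-top; print(p,'along u',d@u,'n',d@nn,'y',d@ry,Ro.from_matrix(R.T@Rg).as_rotvec(),ctrl.sense()['force'])
im,ci=snap('wrist','w8.png')
P=proj(ci,[seat+50*u+26*ry,seat+50*u+26*ry+6*nn,seat+45*u+26*ry+16*nn,seat+50*u]); print(P.round().tolist())
r=int(P[0,1]+25); print(r,[(k,im[r,k].tolist()) for k in range(int(P[:,0].min())-25,int(P[:,0].max())+25,3)])
E
```

```text
[ 438.35042972 -355.55132264  117.12579749] along u -16.368326244102423 n 3.298539440610622 y -0.8985990422345645 [ 0.00515265  0.0014398  -0.00494294] [ 0.54364959 -0.45147933  0.36391795]
[[362.0, 261.0], [343.0, 261.0], [311.0, 257.0], [360.0, 335.0]]
286 [(286, [210, 212, 202]), (289, [211, 213, 210]), (292, [210, 213, 213]), (295, [210, 213, 204]), (298, [209, 210, 200]), (301, [210, 214, 208]), (304, [210, 212, 201]), (307, [210, 213, 204]), (310, [209, 213, 211]), (313, [209, 213, 209]), (316, [77, 75, 73]), (319, [77, 75, 73]), (322, [77, 75, 72]), (325, [79, 75, 73]), (328, [78, 75, 72]), (331, [77, 76, 73]), (334, [77, 74, 72]), (337, [76, 73, 71]), (340, [76, 74, 71]), (343, [65, 63, 61]), (346, [30, 30, 35]), (349, [38, 38, 42]), (352, [37, 38, 41]), (355, [38, 39, 43]), (358, [37, 38, 41]), (361, [37, 38, 41]), (364, [45, 48, 50]), (367, [109, 116, 118]), (370, [110, 117, 119]), (373, [109, 116, 118]), (376, [110, 118, 120]), (379, [111, 118, 122]), (382, [111, 118, 121]), (385, [109, 118, 119])]
```

The pad's edges at (315-364) on row 286 agree with the prediction to within 1 mm; I trim and close.

Request:
{"op": "arm_command", "data": {"increments": [{"dr": [0, 0, 0], "offset": [0, 0.034, 0.028], "hand": 1}, {"dr": [0, 0, 0], "offset": [0, 0, 0], "hand": 1}, {"dr": [0, 0, 0], "offset": [0, 0, 0], "hand": -1}, {"dr": [0, 0, 0], "offset": [0, 0, 0], "hand": -1}, {"dr": [0, 0, 0], "offset": [0, 0, 0], "hand": -1}, {"dr": [0, 0, 0], "offset": [0, 0, 0], "hand": -1}, {"dr": [0, 0, 0], "offset": [0, 0, 0], "hand": -1}, {"dr": [0, 0, 0], "offset": [0, 0, 0], "hand": -1}]}}

```text
time_s: 19.4
eef_pos: [437.7, -354.9, 109.3]
ee_rot: [-0.302, 0.728, 0.568, -0.237]
force: [-4.6, 1.4, 4.9]
grip_width: 0.185
grip_force: 24.9
```

Request:
{"op": "arm_command", "data": {"increments": [{"dr": [0, 0, 0], "offset": [0, 0, 0], "hand": -1}, {"dr": [0, 0, 0], "offset": [0, 0, 0], "hand": -1}], "grip_force": 70}}

```text
time_s: 19.6
eef_pos: [437.7, -354.9, 109.4]
ee_rot: [-0.302, 0.728, 0.568, -0.237]
force: [-3.5, 1.1, 5.6]
grip_width: 0.169
grip_force: 68.8
```

```bash
python3 - <<'E'
from h import *
p,R=cur(); d=p-top; print(p,'along u',d@u,'n',d@nn,'y',d@ry,Ro.from_matrix(R.T@Rg).as_rotvec(),ctrl.sense()['force'])
plan(p+60*nn+np.array([0,0,10]),R)
E
```

```text
[ 437.72323465 -354.91506384  109.41944535] along u -22.356258000521322 n -1.6119565214232372 y -0.4319461130777747 [-3.55782546e-03 -1.04867834e-05 -3.63222952e-03] [-3.51983064  1.0746761   5.61619061]
rows 2 dr [0.0, 0.0, 0.0] off [-0.001, -0.2796, -0.0285]
```

Request:
{"op": "arm_command", "data": {"increments": [{"dr": [0, 0, 0], "offset": [0, -0.1, 0], "hand": -1}, {"dr": [0, 0, 0], "offset": [0, -0.25, 0], "hand": -1}, {"dr": [0, 0, 0], "offset": [0, -0.25, -0.1], "hand": -1}, {"dr": [0, 0, 0], "offset": [0, -0.25, -0.25], "hand": -1}, {"dr": [0, 0, 0], "offset": [0, -0.25, -0.25], "hand": -1}, {"dr": [0, 0, 0], "offset": [0, -0.25, -0.25], "hand": -1}, {"dr": [0, 0, 0], "offset": [0, 0, 0], "hand": -1}], "grip_force": 80}}

```text
time_s: 20.3
eef_pos: [398.0, -344.9, 300.2]
ee_rot: [-0.297, 0.73, 0.568, -0.236]
force: [-0.5, -0.7, -2.3]
grip_width: 0.17
grip_force: 79.1
```

```bash
cat >>h.py <<'E'
ba=.128; slot=np.array([422.5,325.4,130]); bx=np.array([np.cos(ba),np.sin(ba),0]); Rs=frame((0,0,-1),bx)
E
python3 - <<'E'
from h import *
p,R=cur(); st=ctrl.sense(); print(p,st['joints'].round(2),st['grip_width'],st['force'])
s=plan(np.array([430,-330,300]),Rv); s=plan(slot-5*bx+[0,0,160],Rs,start=s,n=18)
E
```

```text
[ 398.00233435 -344.86348152  300.22483332] [-0.76  0.71  0.9  -0.45  2.19 -0.65] 0.16976096050921796 [-0.53489291 -0.72132717 -2.30017055]
rows 6 dr [-0.165, 0.0013, -0.001] off [0.0308, 0.0362, -0.0146]
rows 18 dr [0.0, 0.0, -0.0262] off [0.304, -0.0233, 0.0046]
```

Request:
{"op": "arm_command", "data": {"increments": [{"dr": [-0.165, 0.001, -0.001], "offset": [0.031, 0.036, -0.015], "hand": -1}, {"dr": [-0.165, 0.001, -0.001], "offset": [0.031, 0.036, -0.015], "hand": -1}, {"dr": [-0.165, 0.001, -0.001], "offset": [0.031, 0.036, -0.015], "hand": -1}, {"dr": [-0.165, 0.001, -0.001], "offset": [0.031, 0.036, -0.015], "hand": -1}, {"dr": [-0.165, 0.001, -0.001], "offset": [0.031, 0.036, -0.015], "hand": -1}, {"dr": [-0.165, 0.001, -0.001], "offset": [0.031, 0.036, -0.015], "hand": -1}, {"dr": [0, 0, -0.026], "offset": [0.15, -0.012, 0.0], "hand": -1}, {"dr": [0, 0, -0.026], "offset": [0.304, -0.023, 0.004], "hand": -1}]}}

```text
time_s: 21.1
eef_pos: [436.7, -275.2, 292.0]
ee_rot: [-0.006, 0.775, 0.632, -0.002]
force: [0.2, 1.1, -2.4]
grip_width: 0.165
grip_force: 79.2
```

Request:
{"op": "arm_command", "data": {"increments": [{"dr": [0, 0, -0.026], "offset": [0.304, -0.023, 0.004], "hand": -1}, {"dr": [0, 0, -0.026], "offset": [0.304, -0.023, 0.004], "hand": -1}, {"dr": [0, 0, -0.026], "offset": [0.304, -0.023, 0.004], "hand": -1}, {"dr": [0, 0, -0.026], "offset": [0.304, -0.023, 0.004], "hand": -1}, {"dr": [0, 0, -0.026], "offset": [0.304, -0.023, 0.004], "hand": -1}, {"dr": [0, 0, -0.026], "offset": [0.304, -0.023, 0.004], "hand": -1}, {"dr": [0, 0, -0.026], "offset": [0.304, -0.023, 0.004], "hand": -1}, {"dr": [0, 0, -0.026], "offset": [0.304, -0.023, 0.004], "hand": -1}]}}

```text
time_s: 21.9
eef_pos: [452.7, 18.8, 289.9]
ee_rot: [-0.006, 0.72, 0.694, -0.002]
force: [0.2, 0.4, -2.6]
grip_width: 0.169
grip_force: 79.2
```

```bash
python3 - <<'E'
from h import *
p,R=cur(); st=ctrl.sense(); print(p,st['joints'].round(2),st['grip_width'],st['force'])
plan(slot-5*bx+[0,0,160],Rs)
E
```

```text
[452.66857117  18.82034309 289.94091855] [-0.22  0.12  1.59  0.    1.45 -0.18] 0.1693568333620731 [ 0.20576196  0.44052167 -2.57461472]
rows 7 dr [-0.0022, -0.0011, -0.0298] off [0.3662, -0.0251, 0.0011]
```

Request:
{"op": "arm_command", "data": {"increments": [{"dr": [-0.002, -0.001, -0.03], "offset": [0.36, -0.025, 0.001], "hand": -1}, {"dr": [-0.002, -0.001, -0.03], "offset": [0.36, -0.025, 0.001], "hand": -1}, {"dr": [-0.002, -0.001, -0.03], "offset": [0.36, -0.025, 0.001], "hand": -1}, {"dr": [-0.002, -0.001, -0.03], "offset": [0.36, -0.025, 0.001], "hand": -1}, {"dr": [-0.002, -0.001, -0.03], "offset": [0.36, -0.025, 0.001], "hand": -1}, {"dr": [0, 0, 0], "offset": [0, 0, 0], "hand": -1}, {"dr": [0, 0, 0], "offset": [0, 0, 0], "hand": -1}, {"dr": [0, 0, 0], "offset": [0, 0, 0], "hand": -1}]}}

```text
time_s: 22.7
eef_pos: [436.3, 231.8, 290.7]
ee_rot: [-0.001, 0.678, 0.735, -0.0]
force: [0.2, 0.4, -3.0]
grip_width: 0.17
grip_force: 79.2
```

```bash
python3 - <<'E'
from h import *
p,R=cur(); st=ctrl.sense(); print(p,st['joints'].round(2),st['grip_width'],st['force'])
plan(slot-5*bx+[0,0,110],Rs)
E
```

```text
[436.34010565 231.84778918 290.66050568] [0.25 0.21 1.48 0.   1.46 0.17] 0.16966228440020006 [ 0.16347965  0.4401949  -3.00734534]
rows 3 dr [-0.0007, -0.0004, -0.0206] off [0.2621, -0.0251, 0.1409]
```

Request:
{"op": "arm_command", "data": {"increments": [{"dr": [-0.001, 0, -0.021], "offset": [0.262, -0.025, 0.141], "hand": -1}, {"dr": [-0.001, 0, -0.021], "offset": [0.262, -0.025, 0.141], "hand": -1}, {"dr": [-0.001, 0, -0.021], "offset": [0.262, -0.025, 0.141], "hand": -1}, {"dr": [0, 0, 0], "offset": [0, 0, 0], "hand": -1}, {"dr": [0, 0, 0], "offset": [0, 0, 0], "hand": -1}, {"dr": [0, 0, 0], "offset": [0, 0, 0], "hand": -1}]}}

```text
time_s: 23.3
eef_pos: [419.3, 324.4, 241.2]
ee_rot: [0.0, 0.661, 0.751, 0.002]
force: [-0.6, 0.1, -2.0]
grip_width: 0.166
grip_force: 79.2
```

```bash
python3 - <<'E'
from h import *
p,R=cur(); st=ctrl.sense(); print(p,(p-slot)@bx,Ro.from_matrix(R.T@Rs).as_rotvec().round(4),st['grip_width'],st['force'])
im,ci=snap('wrist','w9.png')
S=slot; by=np.cross([0,0,1],bx)
C=[S+a*17*bx+b*40*by for a,b in((-1,-1),(-1,1),(1,1),(1,-1))]; print('slot pred',proj(ci,C).round().tolist())
P=[p+a*8*bx+b*26*by+[0,0,-77] for a,b in((-1,-1),(-1,1),(1,1),(1,-1))]; print('pad end pred',proj(ci,P).round().tolist())
plan(slot-5*bx+[0,0,60],Rs); 
E
```

```text
[419.27186938 324.37363166 241.22357741] -3.3327385625248485 [ 0.0035 -0.0018 -0.0006] 0.16576361613925078 [-0.57952474  0.0821925  -2.0464451 ]
slot pred [[304.0, 298.0], [302.0, 174.0], [359.0, 174.0], [356.0, 298.0]]
pad end pred [[311.0, 300.0], [310.0, 209.0], [340.0, 209.0], [339.0, 300.0]]
rows 2 dr [0.0024, -0.0013, -0.0004] off [0.0021, -0.0074, 0.2138]
```

```bash
python3 - <<'E'
import cv2
im=cv2.imread('pics/w9.png')[:,:,::-1]
for r in(230,290):print(r,[(k,im[r,k].tolist()) for k in range(292,368,4)])
for c in(316,332,348): print(c,[(k,im[k,c].tolist()) for k in range(160,316,6)])
E
```

```text
230 [(292, [127, 20, 18]), (296, [128, 21, 18]), (300, [128, 21, 18]), (304, [126, 20, 17]), (308, [95, 91, 88]), (312, [145, 140, 137]), (316, [146, 142, 138]), (320, [147, 142, 139]), (324, [147, 141, 139]), (328, [148, 142, 138]), (332, [26, 27, 30]), (336, [27, 28, 31]), (340, [26, 25, 29]), (344, [30, 32, 34]), (348, [126, 20, 15]), (352, [127, 20, 17]), (356, [127, 20, 17]), (360, [219, 44, 38]), (364, [220, 44, 38])]
290 [(292, [209, 31, 26]), (296, [210, 34, 29]), (300, [139, 41, 36]), (304, [97, 94, 91]), (308, [97, 94, 91]), (312, [157, 152, 148]), (316, [161, 155, 150]), (320, [162, 157, 152]), (324, [163, 157, 153]), (328, [97, 94, 92]), (332, [38, 38, 42]), (336, [82, 83, 89]), (340, [83, 85, 91]), (344, [85, 87, 93]), (348, [86, 88, 95]), (352, [73, 9, 9]), (356, [65, 9, 6]), (360, [212, 34, 30]), (364, [213, 35, 30])]
316 [(160, [205, 217, 218]), (166, [222, 47, 43]), (172, [222, 47, 42]), (178, [130, 24, 20]), (184, [130, 25, 22]), (190, [131, 24, 22]), (196, [129, 20, 17]), (202, [129, 20, 15]), (208, [128, 22, 17]), (214, [59, 57, 55]), (220, [57, 56, 54]), (226, [5
[... 750 characters left out ...]
 36]), (280, [30, 31, 32]), (286, [37, 39, 42]), (292, [40, 40, 42]), (298, [38, 39, 43]), (304, [32, 32, 34]), (310, [33, 33, 36])]
348 [(160, [211, 221, 221]), (166, [225, 53, 47]), (172, [224, 51, 46]), (178, [130, 25, 20]), (184, [129, 22, 19]), (190, [129, 22, 20]), (196, [128, 21, 16]), (202, [127, 20, 16]), (208, [128, 20, 17]), (214, [127, 21, 17]), (220, [127, 19, 15]), (226, [127, 20, 17]), (232, [127, 19, 16]), (238, [128, 21, 18]), (244, [124, 19, 16]), (250, [77, 27, 27]), (256, [32, 32, 35]), (262, [30, 31, 34]), (268, [28, 28, 31]), (274, [83, 86, 93]), (280, [86, 86, 94]), (286, [85, 86, 92]), (292, [86, 87, 95]), (298, [87, 88, 95]), (304, [84, 86, 92]), (310, [77, 80, 86])]
```

The pad end sits inside the slot outline: slot u 302-358, pad u 308-346. I lower it.

Request:
{"op": "arm_command", "data": {"increments": [{"dr": [0.002, -0.001, 0], "offset": [0, -0.007, 0.21], "hand": -1}, {"dr": [0.002, -0.001, 0], "offset": [0, -0.007, 0.21], "hand": -1}, {"dr": [0, 0, 0], "offset": [0, 0, 0], "hand": -1}]}}

```text
time_s: 23.65
eef_pos: [416.2, 323.9, 188.1]
ee_rot: [-0.001, 0.661, 0.751, -0.002]
force: [0.6, -0.1, -2.2]
grip_width: 0.168
grip_force: 79.0
```

Request:
{"op": "arm_command", "data": {"increments": [{"dr": [0, 0, 0], "offset": [0, 0, 0.13], "hand": -1}, {"dr": [0, 0, 0], "offset": [0, 0, 0.13], "hand": -1}, {"dr": [0, 0, 0], "offset": [0, 0, 0.1], "hand": -1}, {"dr": [0, 0, 0], "offset": [0, 0, 0], "hand": -1}, {"dr": [0, 0, 0], "offset": [0, 0, 0], "hand": -1}]}}

```text
time_s: 24.15
eef_pos: [417.5, 325.4, 148.1]
ee_rot: [-0.0, 0.66, 0.751, 0.001]
force: [0.7, 0.1, -2.0]
grip_width: 0.165
grip_force: 79.0
```

Request:
{"op": "arm_command", "data": {"increments": [{"dr": [0, 0, 0], "offset": [0, 0, 0.05], "hand": -1}, {"dr": [0, 0, 0], "offset": [0, 0, 0.045], "hand": -1}, {"dr": [0, 0, 0], "offset": [0, 0, 0], "hand": -1}, {"dr": [0, 0, 0], "offset": [0, 0, 0], "hand": -1}]}}

```text
time_s: 24.55
eef_pos: [417.0, 325.4, 135.7]
ee_rot: [-0.0, 0.66, 0.751, -0.0]
force: [0.1, 0.6, -3.0]
grip_width: 0.17
grip_force: 79.2
```

Request:
{"op": "arm_command", "data": {"increments": [{"dr": [0, 0, 0], "offset": [0, 0, 0.025], "hand": -1}, {"dr": [0, 0, 0], "offset": [0, 0, 0], "hand": -1}, {"dr": [0, 0, 0], "offset": [0, 0, 0], "hand": 1}, {"dr": [0, 0, 0], "offset": [0, 0, 0], "hand": 1}, {"dr": [0, 0, 0], "offset": [0, 0, 0], "hand": 1}, {"dr": [0, 0, 0], "offset": [0, 0, 0], "hand": 1}, {"dr": [0, 0, 0], "offset": [0, 0, 0], "hand": 1}]}}

```text
time_s: 25.25
eef_pos: [417.0, 325.4, 132.8]
ee_rot: [-0.0, 0.66, 0.751, 0.0]
force: [0.0, 0.3, 0.5]
grip_width: 0.995
grip_force: 0.0
```

Request:
{"op": "arm_command", "data": {"increments": [{"dr": [0, 0, 0], "offset": [0, 0, -0.2], "hand": 1}, {"dr": [0, 0, 0], "offset": [0, 0, -0.35], "hand": 1}, {"dr": [0, 0, 0], "offset": [0, 0, -0.35], "hand": 1}, {"dr": [0, 0, 0], "offset": [0, 0, -0.35], "hand": 1}, {"dr": [0, 0, 0], "offset": [0, 0, 0], "hand": 1}, {"dr": [0, 0, 0], "offset": [0, 0, 0], "hand": 1}]}}

```text
time_s: 25.85
eef_pos: [417.1, 325.3, 282.9]
ee_rot: [-0.0, 0.66, 0.751, 0.001]
force: [-0.0, 0.7, -0.9]
grip_width: 0.995
grip_force: 0.0
```

```bash
python3 - <<'E'
from h import *
p,R=cur(); print(p)
im,ci=snap('wrist','w10.png'); by=np.cross([0,0,1],bx)
C=proj(ci,[slot+a*15*bx+b*36*by for a in(-1,0,1) for b in(-1,-.5,0,.5,1)]).round().astype(int)
print([(c.tolist(),im[c[1],c[0]].tolist()) for c in C if 0<=c[0]<640 and 0<=c[1]<480])
# grey (pad coloured) pixels over the lid outside of the plate/knob
t0=cv2.imread('pics/top0.png').astype(int); t1,_=snap('top','t1.png'); t1=t1[:,:,::-1].astype(int)
d=(abs(t1-t0).max(2)>40).astype(np.uint8); n,l,s,ce=cv2.connectedComponentsWithStats(d)
print([s[i].tolist() for i in range(1,n) if s[i][4]>25])
E
```

```text
[417.10953221 325.32352331 282.93978268]
[([312, 273], [67, 7, 5]), ([312, 249], [116, 14, 12]), ([312, 225], [40, 42, 45]), ([312, 200], [40, 41, 44]), ([312, 175], [34, 34, 35]), ([333, 273], [67, 8, 5]), ([333, 249], [115, 14, 11]), ([333, 225], [117, 16, 14]), ([333, 200], [118, 18, 15]), ([333, 175], [120, 21, 18]), ([353, 273], [67, 9, 6]), ([353, 249], [115, 15, 13]), ([354, 225], [117, 17, 15]), ([354, 200], [117, 18, 15]), ([355, 175], [119, 20, 17])]
[[309, 171, 25, 42, 853], [0, 198, 181, 282, 26580], [62, 240, 4, 29, 66], [170, 307, 39, 22, 446], [49, 327, 13, 3, 35], [141, 331, 64, 79, 3264], [183, 364, 82, 116, 3869], [0, 384, 16, 5, 51], [150, 439, 39, 41, 624], [29, 448, 43, 32, 1037], [0, 450, 27, 30, 742], [313, 453, 8, 9, 29], [330, 452, 21, 28, 196], [303, 458, 32, 22, 194], [359, 462, 10, 18, 49], [267, 475, 11, 5, 37]]
```

```bash
python3 - <<'E'
import cv2
im=cv2.imread('pics/w10.png')[:,:,::-1].astype(int)
for r in range(158,292,4):
    print(r,''.join('#' if im[r,c,0]>1.8*max(im[r,c,1],1) and im[r,c,0]>150 else 'r' if im[r,c,0]>1.8*max(im[r,c,1],1) else ('k' if im[r,c].max()<60 else 'g' if im[r,c].max()<170 else 'W') for c in range(270,430,2)))
E
```

```text
158 ################WWWWWWWWWWWWWWWWWWWWWWWWWWWWWWWWWWWWWWWWWWWWWWWWWWWWWWWWWWWWWWWW
162 ###################################################rWWWWWWWWWWWWWWWWWWWWWWWWWWWW
166 ###################################################rWWWWWWWWWWWWWWWWgWWWWWgkkgWW
170 ####################rrrrrrrrrr####################rgWWWWWWWWWWWWgggggggkkkkkkkkk
174 ####################kkkkkkkkkkrrrrrrrrrrrrrr######rgWWWWWWWWWWggggggggkkkkkkkggg
178 ####################kkkkkkkkkkrrrrrrrrrrrrrr######rgWWWWWWWWWWgggggggkkkkkkkgggg
182 ####################kkkkkkkkkkrrrrrrrrrrrrrr#######gWWWWWWWWWggggggggkkkkkkggggg
186 ####################kkkkkkkkkkrrrrrrrrrrrrrr######rgWWWWWWWWWWWggggggkkkkkkkgggg
190 ####################kkkkkkkkkkrrrrrrrrrrrrrr######rgWWWWWWWWWWgggggggggkkkkkkkkk
194 ####################kkkkkkkkkkrrrrrrrrrrrrrr######rgWWWWWWWWWWWWWggggggWWkkkkkkk
198 ####################kkkkkkkkkkrrrrrrrrrrrrrr#####rrgWWWWWWWWWWWWWWWWWWWWWWWgkkkk
202 ####################kkkkkkkkkkrrrrrrrrrrrrrr#######gWWWWWWWWWWWWWWWWWWWWWWWWWWWW
206 rrrrr###############kkkkkkkkkkrrrrrrrrrrrrrr######rgWWWWWWWWWWWWWWWWWWWWWWWW
[... 1089 characters left out ...]
WWWWWWWWWWWWWWWWWWWW
262 W###################rrrrrrrrrrrrrrrrrrrrrrr######rgWWWWWWWWWWWWWWWWWWWWWWWWWWWWW
266 W###################rrrrrrrrrrrrrrrrrrrrrrr######rgWWWWWWWWWWWWWWWWWWWWWWWWWWWWW
270 W###################rrrrrrrrrrrrrrrrrrrrrrr######rgWWWWWWWWWWWWWWWWWWWWWWWWWWWWW
274 WW##################rrrrrrrrrrrrrrrrrrrrrrr#####rrgWWWWWWWWWWWWWWWWWWWWWWWWWWWWW
278 WW##################rrrrrrrrrrrrrrrrrrrrrrr######rWWWWWWWWWWWWWWWWWWWWWWWWWWWWWW
282 WW###############################################rWWWWWWWWWWWWWWWWWWWWWWWWWWWWWW
286 WW###############################################rWWWWWWWWWWWWWWWWWWWWWWWWWWWWWW
290 WW##############rggggggggggggggggggggggggggggggggggggggggggggggggggggggggggggggg
```

The pad lies inside the box, below the lid, and the slot outline is unobstructed.

```bash
python3 -c "
from rig import ctrl
print(ctrl.finish_job())"
```

```text
the job is handed in; nothing more can be done
None
```

I slid the shutter open by its knob, laid the red-dot pad on the rest, took it again by its faces, lowered it end first through the slot and let go about 5 cm above the floor because the fingers don't fit through; it lies inside the red reject box, I disturbed nothing else that I know of, and the job is handed in at about 26 s.

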